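# Put the pestle away in the tilt-out bin

## Task

Put the wooden pestle away in the tilt-out bin: pull the grey bin open until it snaps over to its open stop, set the pestle inside and let go of it, then push the bin shut until it snaps back. Once it is shut, lean on its white front plate with your fingertips, at about 10 newtons (8 to 13) for half a second, to feel that it is home, then let go; never push or pull the bin harder than 25 newtons, and leave everything else on the bench where it is.

Things in the scene. Friction and masses are not known exactly. Their poses are not given: they have to be found in the camera images.
- bin_frame: Fixed metal frame of the tilt-out bin, base plate 200 x 260 x 12 mm; origin under the plate's centre, on the bench. Its own -x is the front, its y runs along the bin's hinge.
- bin_hinge (a point): Middle of the hinge line (along the frame's y), at the frame's x = -60, z = 30 mm. The grey tub turns about it.
- hood_edge (a point): Middle of the front edge of the green fixed hood plate, on its top face: frame x = -45, z = 218 mm. The plate is 6 mm thick, 256 mm wide, reaches back 120 mm and covers the tub's mouth when shut. The tub's front panel stands 9 mm in front of it and rises 50 mm above it, so a finger can go down behind the panel, over the hood, to pull it.
- bin (a joint): Tilt of the grey tub, rad: 0 shut (front panel upright), grows as the panel's top tips out to the front (-x); firm stops at 0 and 0.55. An over-centre spring pushes it to the nearer stop, balanced near 0.28 (0.18 to 0.36 with load); leaving a stop takes 6 to 13 N near the panel's top, less and less towards balance; then it swings over by itself within a second.
- bin_lip (a point): Middle of the top edge of the tub's front panel, on its outer (front) face; moves with the tub. The panel is 6 mm thick, 220 mm wide and reaches 238 mm from the hinge line, which lies in its outer face. So shut, it is 268 mm above the bench at the frame's x = -60; fully open about 233 mm above it at x = -184.
- plate_mid (a point): Point on the panel's outer face behind the middle of a white front plate (212 mm wide, 190 mm tall, from 42 to 232 mm above the hinge line) that covers the panel on adjusting studs. The plate's outer face stands 5 to 23 mm in front of this point; how far differs each time and is not measured, so it must be felt. It does not give under 25 N.
- bin_in (a point): Centre of the tub's inner floor, tilting with the tub; axes as the frame's when shut. Inside: 74 mm (x) by 208 mm (y); above this floor the front panel is 232 mm, back and side walls 119 mm high. When open, the mouth lies between the hood's front edge and the leaning panel; a thing lowered upright about 30 mm in front of the hinge line meets the panel's inner face and slides down it to the floor when let go.
- pestle_mid (a point): Wooden pestle standing upright on its thick head: centre, half-way up. 105 mm high overall; head 52 mm across up to 30 mm, tapering to a round handle 30 mm across from 52 to 98 mm above its foot. Its own z runs up the handle. 0.14 to 0.28 kg.
- dish: Bystander: wide brown clay grinding dish, 240 mm across, 60 mm high; origin at the centre of its underside.
- bowl: Bystander: pink plastic bowl, 150 mm across, 65 mm high; origin at the centre of its underside.
- tin: Bystander: red tin, 60 mm across, 90 mm high, standing; origin at the centre of its underside.
- mug: Bystander: blue cup without handle, 72 mm across, 85 mm high, standing; origin at the centre of its underside.
- oil: Bystander: amber oil bottle, 64 mm across, 210 mm high, standing; origin at the centre of its underside.
- ladle: Bystander: stainless steel ladle lying down: cup 80 mm across at its origin, 28 mm high, thin handle reaching 240 mm towards its own -x; origin at the centre of its underside.

How it is judged:
On the way, in this order (a step that is already met when the one before it is completed fails the run):
1. the bin has been pulled open to its open stop (tilt above 0.5) (value of joint bin above 0.5 rad), for 0.2 s.
2. the pestle is inside the open bin and the gripper has let go of it (x of pestle_mid in the frame of bin_in between -0.045 and 0.045 m and y of pestle_mid in the frame of bin_in between -0.11 and 0.11 m and z of pestle_mid in the frame of bin_in between 0 and 0.125 m and value of joint bin above 0.46 rad and contact force between the fingers and pestle below 0.2 N), for 0.3 s.
3. the bin is shut with the pestle inside and the fingertips lean on it with 7 to 14 N for 0.3 s (x of pestle_mid in the frame of bin_in between -0.045 and 0.045 m and y of pestle_mid in the frame of bin_in between -0.11 and 0.11 m and z of pestle_mid in the frame of bin_in between 0 and 0.125 m and value of joint bin below 0.06 rad and contact force between the fingers and bin between 7 and 14 N), for 0.3 s.
At the end, for the whole second after the job is handed in: The bin is shut (tilt below 0.05 rad) with the pestle at rest inside it (below the rim of the back wall), and every other thing is within 30 mm of where it began (x of pestle_mid in the frame of bin_in between -0.045 and 0.045 m and y of pestle_mid in the frame of bin_in between -0.11 and 0.11 m and z of pestle_mid in the frame of bin_in between 0 and 0.125 m and value of joint bin below 0.05 rad and linear speed of pestle below 0.03 m/s and distance of each of dish, bowl, tin, mug, oil, ladle from where it was at the start of the episode below 0.03 m); the robot touches nothing.
It fails at once if the bin or its frame is pushed or pulled with more than 25 N (contact force between any of the fingers, the arm and bin_frame above 25 N).
It fails at once if another thing on the bench is moved more than 30 mm or tipped over (distance of any of dish, bowl, tin, mug, oil, ladle from where it was at the start of the episode above 0.03 m or angle between any of dish, bowl, tin, mug, oil, ladle's own z axis and vertical above 0.5 rad).
It also fails if it takes over 72 s, if anything falls off the work surface, if the arm or the gripper's body presses on something with over 40 N, if the wrist force passes 120 N, or if a joint passes its speed limit or range.

## Robot

A 6-joint arm with a two-finger parallel gripper is mounted at the origin on the work surface. World frame = base frame: x ahead of the robot, y to its left, z up, the work surface at z = 0. Lengths are in m, angles in rad, forces in N, time in s.
With the tool pointing down it reaches from about 0.4 to 0.825 m from the base axis. Payload 7 kg.
Tool frame: the origin (TCP) lies midway between the tips of the shut fingers; the grasp point (between the pads) lies 19 mm behind it; z points along the fingers, y is the line along which they close (so a half turn about z gives the same grasp; the last joint's range is limited). The gripper opens to 88 mm and grips with 3 to 60 N. Pads are 19 mm wide; open, the fingers measure 130 mm over their backs; the gripper's body (78 mm by 193 mm) begins 47 mm behind the grasp point.
Start: joints at [0.288, 0.359, 0.012, 0, -1.224, -0.288], TCP at [0.675, -0, 0.227] pointing down, gripper open.
Joint ranges: [-3.07, 3.07], [-1.43, 2.12], [-1.02, 1.25], [-3.03, 1.67], [-3.05, -0], [-3.03, 3.03]. Speed limits (rad/s): [2.39, 2.39, 3.01, 3.14, 3.14, 3.14].

## Interface

Orientations are given as a rotation vector (axis times angle).
In Python, from rig import arm gives the robot as it stands. The module is installed in compiled form; this text tells all that it offers.
- The arm moves only by the tool carry_out, never from a script. Its argument "plan" is a list of rows, each a list of 7 numbers: the finger opening in mm, from 0 to 87.6, then the shift along the tool's x, y, z in mm, then the turn, a rotation vector about the tool's x, y, z in degrees. A call has 1 to 20 rows; each row is the pose to reach, as a shift and turn from the pose commanded when the call began, along the tool's axes at that moment; what a row does not reach only later rows make up. A row lasts 1/8 s, in which the tool goes at most 62.5 mm and 10.7 degrees, less where a joint would pass 70% of its speed; a pose out of reach is approached as far as the arm can. A call with a gripper value outside its range is refused whole. The fingers move at their own pace and stop on an object; "squeeze" is the grip in N (left out, the last holds). Time passes only in rows, so rows that repeat a pose let the fingers close. It gives the time, the measured TCP pose, the force, the opening and the grip force at its end, in the units of the state.
- arm.observe(): the state, without advancing time (a new reading comes with each control period).
- arm.grab_frame(name): name is "scene" or "side" or "wrist"; returns (picture, depth): 420x560x3 uint8, red, green, blue; 420x560 float32, m along the optical axis (not along the pixel's ray), 0 where there is no reading.
- arm.camera_info(name): a dict with "camera_matrix" (3x3 intrinsics, pixels), "rvec" (rotation vector, rad) and "tvec" (3), from world to camera coordinates, as OpenCV has them. Camera axes: x right, y down, z forward; pixel columns grow to the right and rows downward; lengths in m; the calibration is good to about 2 mm. The wrist camera is an equidistant fisheye: a pixel r from the principal point sees the ray r / f radians off the axis. A picture is of the moment at which its call begins: read the wrist's pose just before it. camera_info takes no time and is no camera call; for the wrist camera it gives the pose at the moment of the call.
- arm.finish_job(): hands the job in; it is judged then, once.
Trained networks look in the newest picture that a camera, given by its name, has taken for a name from the list of things; names that differ only in an ending like _2 or _b are one class to them, and where a whole thing is asked for, a point or a joint stands for the part that bears it (a point fixed in the world has none). Each returns a list of dicts, best first, with "conf" (0 to 1); they miss things now and then, are a little off and sometimes report something else, mostly with a low value. They report only what shows in the picture. A call takes as long as a camera call.
- arm.recognise(camera, name): "location" ([x, y, z] in m, in the coordinates of the camera as it stood for that picture, good to about 4 mm: the middle of the surface that is visible of it).
- arm.silhouettes(camera, name): "region" (420x560 bool, what is visible of it).
The state is a dict: "time_s": time; "joints": joint angles; "joint_vel": joint speeds; "joint_efforts": joint torques, N m; "tool_pos": TCP position; "eef_rot": TCP orientation; "contact_force": force on the tool from outside, world axes, zero at the start; "ft_torque": the same for the moment, N m; "opening": finger opening in m; "grasp_force": force on a finger pad.
Only numpy, scipy, OpenCV 4.12 (cv2) and the standard library are available. Lean on these libraries where they do the work, as an engineer would, in place of code of your own. Each camera call takes 0.05 s, during which the arm holds its last target. There are 200 camera calls.

## Working session

There is one attempt and no reset: what is moved stays moved. The work goes in short steps, Python scripts to look and compute and a tool call to move; the robot and the scene stay as the last step left them, time stands still between calls to the robot, and variables do not carry over. Pictures are saved under pics/ and viewed, at most 10 in all, crops included, and the job is handed in when it is done.

Besides the shell and the picture viewer there is one more tool, called after ">>>" by a JSON object that holds its "op" and its "data", one argument or row to a line. carry_out: Moves the arm, as the interface text tells. Its arguments: {"type":"object","properties":{"plan":{"type":"array"},"squeeze":{"type":"number"}},"required":["plan"]}

```bash
mkdir -p pics
cat > h.py <<'E'
from rig import arm
import numpy as np, cv2
from scipy.spatial.transform import Rotation as R
def cam(n):
    c=arm.camera_info(n); return np.array(c["camera_matrix"]),R.from_rotvec(np.ravel(c["rvec"])).as_matrix(),np.ravel(c["tvec"])
def c2w(n,p):
    K,r,t=cam(n); return (np.atleast_2d(p)-t)@r
def cloud(n,d):
    K,r,t=cam(n); v,u=np.mgrid[:420,:560]
    P=np.stack([(u-K[0,2])/K[0,0]*d,(v-K[1,2])/K[1,1]*d,d],-1)
    return (P-t)@r
E
python3 - <<'E'
from h import *
np.set_printoptions(precision=3,suppress=True)
s=arm.observe(); print(s)
ims=[]
for n in("scene","side"):
    im,d=arm.grab_frame(n); np.save(n+"_d.npy",d); np.save(n+"_i.npy",im); ims.append(im)
    W=cloud(n,d)
    for k in("bin","bin_frame","pestle_mid","dish","bowl","tin","mug","oil","ladle"):
        for r in arm.recognise(n,k)[:1]: print(n,k,round(r["conf"],2),c2w(n,r["location"])[0])
    for k in("bin","bin_frame","pestle_mid"):
        rs=arm.silhouettes(n,k)
        if rs: np.save(f"{n}_{k}.npy",rs[0]["region"]); m=rs[0]["region"]&(d>0); print(n,k,m.sum(),np.median(W[m],0),W[m].min(0),W[m].max(0))
    cv2.imwrite(f"pics/{n}0.png",im[...,::-1])
E
```

```text
{'time_s': 0.0, 'joints': array([ 0.288,  0.359,  0.012, -0.   , -1.224, -0.288]), 'joint_vel': array([ 0.001, -0.   , -0.001,  0.001,  0.   , -0.   ]), 'joint_efforts': array([ -0.125, -57.845,  28.403,   6.72 ,  -0.334,  -0.001]), 'tool_pos': array([0.675, 0.   , 0.226]), 'eef_rot': array([ 2.221, -2.221, -0.   ]), 'contact_force': array([ 0.332, -0.357,  0.072]), 'ft_torque': array([-0.06 ,  0.002,  0.049]), 'grasp_force': 0.6690150087524671, 'opening': 0.08777342966664946}
scene bin 0.89 [ 0.682 -0.051  0.114]
scene bin_frame 0.91 [ 0.713 -0.046  0.105]
scene pestle_mid 0.74 [0.425 0.267 0.05 ]
scene dish 0.63 [ 0.374 -0.516  0.045]
scene bowl 0.76 [0.679 0.406 0.03 ]
scene oil 0.81 [ 0.681 -0.414  0.112]
scene ladle 0.89 [0.427 0.515 0.03 ]
scene bin 1758 [ 0.69  -0.051  0.109] [ 0.545 -0.283 -0.002] [0.729 0.054 0.315]
scene bin_frame 5554 [ 0.709 -0.048  0.103] [ 0.505 -0.404 -0.005] [0.8   0.07  0.324]
scene pestle_mid 270 [0.427 0.267 0.051] [0.378 0.213 0.   ] [0.443 0.284 0.113]
side bin 0.59 [ 0.616 -0.095  0.171]
side bin_frame 0.63 [ 0.624 -0.101  0.167]
side pestle_mid 0.71 [0.409 0.25  0.047]
side dish 0.64 [ 0.353 -0.461  0.032]
side bowl 0.48 [0.644 0.398 0.042]
side tin 0.86 [0.497 0.349 0.075]
side mug 0.9 [ 0.509 -0.31   0.05 ]
side oil 0.58 [ 0.659 -0.434  0.122]
side bin 2289 [ 0.617 -0.095  0.169] [ 0.583 -0.199 -0.001] [0.826 0.074 0.297]
side bin_frame 4171 [ 0.624 -0.098  0.168] [ 0.555 -0.224 -0.736] [1.567 0.426 0.339]
side pestle_mid 203 [0.407 0.247 0.046] [0.391 0.23  0.003] [0.437 0.279 0.109]
```

View pics/scene0.png

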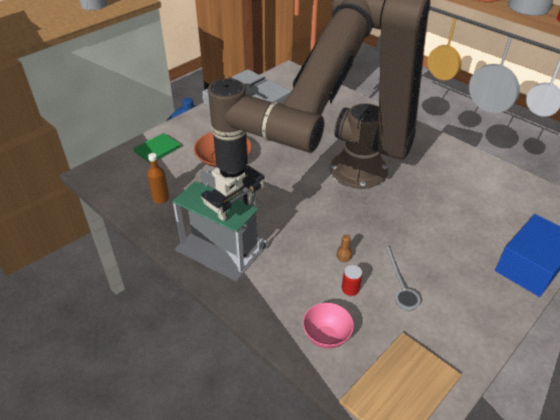

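View pics/side0.png

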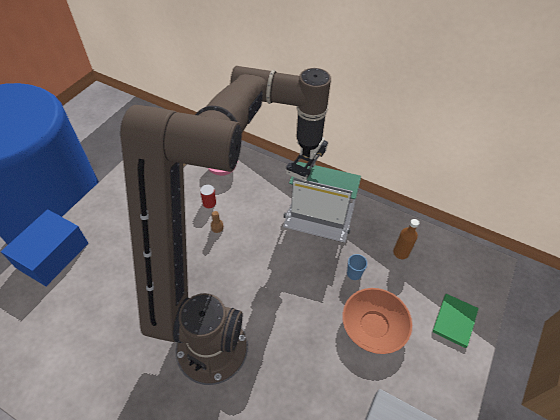

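Run:
```python
from h import *
np.set_printoptions(precision=4,suppress=True)
s=arm.observe()
for n in("scene","side"):
    d=np.load(n+"_d.npy");im=np.load(n+"_i.npy").astype(int);W=cloud(n,d)
    K,r,t=cam(n);print(n,"cam at",-r.T@t)
    m=(np.load(n+"_bin_frame.npy")|np.load(n+"_bin.npy"))&(d>0)
    R_,G,B=im[...,0],im[...,1],im[...,2]
    gr=m&(G>R_+25)&(G>B+15)
    wh=m&(im.min(-1)>190)
    for nm,q in(("green",gr),("white",wh)):
        P=W[q]
        if len(P)<20: print(nm,len(P));continue
        c=np.median(P,0);
        for _ in range(4):
            P=P[np.linalg.norm(P-c,axis=1)<.2]; c=P.mean(0); nrm=np.linalg.svd(P-c,full_matrices=False)[2][2]; P=P[abs((P-c)@nrm)<.008]
        print(nm,len(P),c,"normal",nrm,np.percentile(P,[2,98],axis=0))
        if nm=="green": print(cv2.minAreaRect((P[:,:2]*1000).astype(np.float32)))
```

```text
scene cam at [1.4419 0.9234 1.3682]
green 1143 [ 0.7128 -0.0761  0.2209] normal [-0.0043 -0.0016 -1.    ] [[ 0.6288 -0.1944  0.2154]
 [ 0.768   0.053   0.2263]]
((695.6776123046875, -71.37239074707031), (119.44512939453125, 256.1501770019531), 12.588610649108887)
white 1
side cam at [-0.358  -0.4284  1.4682]
green 798 [ 0.7172 -0.1038  0.2184] normal [-0.0119 -0.0014 -0.9999] [[ 0.6649 -0.1995  0.2126]
 [ 0.7675  0.0377  0.2243]]
((697.0213012695312, -74.74737548828125), (119.59944152832031, 252.87069702148438), 12.374185562133789)
white 18 [ 0.6096 -0.1039  0.0133] normal [0.0204 0.0077 0.9998] [[ 0.56   -0.2087  0.0081]
 [ 0.6463  0.0277  0.0202]]
```

The scene view shows the bin under the gripper, with the green hood near (215,205), the pestle at (345,250) and the red tin at (352,281). The side view shows the white front plate facing the robot at about (322,205), the mug at (356,267) and the oil bottle at (405,240). Next I refine the bin pose from its panel.

Run:
```python
from h import *
np.set_printoptions(precision=4,suppress=True)
d=np.load("side_d.npy");W=cloud("side",d)
m=(np.load("side_bin_frame.npy")|np.load("side_bin.npy"))&(d>0)
P=W[m]
a=np.radians(12.5)
for yaw in(12.5,-12.5):
    a=np.radians(yaw);o=np.array([.6817,-.0763]);ex=np.array([np.cos(a),np.sin(a)]);ey=np.array([-ex[1],ex[0]])
    Q=np.c_[(P[:,:2]-o)@ex,(P[:,:2]-o)@ey,P[:,2]]
    for z0 in(.03,.08,.13,.18,.235,.25,.26):
        k=(abs(Q[:,2]-z0-.005)<.01)&(abs(Q[:,1])<.1)&(Q[:,0]<0.02)
        if k.sum()>5: print(yaw,z0,k.sum(),"x med",np.median(Q[k,0]),"slope deg",np.degrees(np.polyfit(Q[k,1],Q[k,0],1)[0]),"y",np.percentile(Q[k,1],[1,99]))
    k=Q[:,2]>.24; print("top", Q[k][:, :].max(0), np.percentile(Q[k],[2,98],axis=0))
# pestle: combined
for n in("scene","side"):
    d=np.load(n+"_d.npy");W=cloud(n,d);q=np.load(n+"_pestle_mid.npy")&(d>0);p=W[q];
    K,r,t=cam(n);c=-r.T@t
    for lo,hi,rad in((.06,.095,.015),(.008,.03,.026)):
        k=(p[:,2]>lo)&(p[:,2]<hi)
        s=p[k];md=np.median(s,0);v=(md-c)[:2];v/=np.linalg.norm(v);print(n,lo,k.sum(),md, md[:2]+v*rad*.85)
```

```text
12.5 0.03 103 x med -0.06100846971539096 slope deg 0.04313926188483414 y [-0.0968  0.0955]
12.5 0.08 153 x med -0.06849761459730887 slope deg -0.013567693871375418 y [-0.0981  0.0993]
12.5 0.13 169 x med -0.06858239683248646 slope deg -0.042147725685648084 y [-0.0976  0.0974]
12.5 0.18 179 x med -0.06828397597705328 slope deg -0.017693212535238118 y [-0.0973  0.0963]
12.5 0.235 192 x med -0.06906657893153277 slope deg -0.02228976527799298 y [-0.0971  0.0983]
12.5 0.25 287 x med -0.06731832785394606 slope deg 0.4516318203918328 y [-0.0983  0.0976]
12.5 0.26 269 x med -0.06345905248868416 slope deg 0.0351140860848829 y [-0.0985  0.0974]
top [-0.0319  0.1082  0.3391] [[-0.075  -0.1059  0.2411]
 [-0.047   0.1021  0.3157]]
-12.5 0.03 125 x med -0.07320975060348121 slope deg -28.22053629842261 y [-0.0966  0.0953]
-12.5 0.08 139 x med -0.06956516599895443 slope deg -26.701113751603664 y [-0.0969  0.0653]
-12.5 0.13 157 x med -0.06903591712845505 slope deg -26.845806904167784 y [-0.0984  0.0693]
-12.5 0.18 167 x med -0.0662921727634316 slope deg -26.493188365107798 y [-0.0977  0.0681]
-12.5 0.235 177 x med -0.06915682633689092 slope deg -26.497252236718325 y [-0.0974  0.0716]
-12.5 0.25 266 x med -0.06650440493374649 slope deg -25.673522548716083 y [-0.0968  0.0715]
-12.5 0.26 248 x med -0.05956312234142769 slope deg -26.34278239100131 y [-0.0981  0.0714]
top [-0.0059  0.0726  0.3391] [[-0.1044 -0.1234  0.2411]
 [-0.0115  0.0673  0.3157]]
scene 0.06 61 [0.4253 0.2645 0.077 ] [0.4146 0.2575]
scene 0.008 45 [0.4354 0.2718 0.0234] [0.4168 0.2598]
side 0.06 40 [0.4072 0.2477 0.0782] [0.4167 0.2561]
side 0.008 41 [0.4002 0.2428 0.0223] [0.4167 0.2574]
```

>>> {"op": "carry_out", "data": {
  "plan": [
    [0,0,0,-50,0,0,0],
    [0,0,0,-100,0,0,10],
    [0,0,0,-120,0,0,20],
    [0,0,0,-120,0,0,30],
    [0,0,0,-120,0,0,40],
    [0,0,0,-120,0,0,50],
    [0,0,0,-120,0,0,60],
    [0,0,0,-120,0,0,70],
    [0,0,0,-120,0,0,77.5],
    [0,0,0,-120,0,0,77.5]
  ],
  "squeeze": 20
}}

```text
time_s: 2.55
tool_pos: [0.6746, -0.0001, 0.3466]
eef_rot: [0.343, -3.122, 0.0]
contact_force: [-1.6, 0.1, 0.0]
opening: 0.0006
grasp_force: 0.0
```

>>> {"op": "carry_out", "data": {
  "plan": [
    [0,20,-38,0,0,0,0],
    [0,40,-76,0,0,0,0],
    [0,40,-76,30,0,0,0],
    [0,40,-76,60,0,0,0],
    [0,40,-76,90,0,0,0],
    [0,40,-76,105,0,0,0],
    [0,40,-76,113,0,0,0],
    [0,40,-76,113,0,0,0]
  ]
}}

```text
time_s: 3.55
tool_pos: [0.6526, -0.0829, 0.2338]
eef_rot: [-0.343, 3.123, -0.0]
contact_force: [-1.2, -0.7, -0.3]
opening: 0.0005
grasp_force: 0.0
```

>>> {"op": "carry_out", "data": {
  "plan": [
    [0,5,0,0,0,0,0],
    [0,9,0,0,0,0,0],
    [0,12,0,0,0,0,0],
    [0,15,0,0,0,0,0],
    [0,17,0,0,0,0,0],
    [0,17,0,0,0,0,0]
  ]
}}

```text
time_s: 4.3
tool_pos: [0.638, -0.0861, 0.2342]
eef_rot: [-0.342, 3.118, 0.0]
contact_force: [7.2, -0.1, -4.0]
opening: 0.0004
grasp_force: 3.9
```

>>> {"op": "carry_out", "data": {
  "plan": [
    [0,3,0,0,0,0,0],
    [0,6,0,0,0,0,0],
    [0,9,0,0,0,0,0],
    [0,12,0,0,0,0,0]
  ]
}}

```text
time_s: 4.8
tool_pos: [0.6264, -0.0886, 0.2342]
eef_rot: [-0.342, 3.118, 0.0]
contact_force: [7.1, 0.9, -4.2]
opening: 0.0003
grasp_force: 3.9
```

>>> {"op": "carry_out", "data": {
  "plan": [
    [0,6,0,0,0,0,0],
    [0,12,0,0,0,0,0],
    [0,18,0,0,0,0,0],
    [0,24,0,0,0,0,0],
    [0,30,0,0,0,0,0],
    [0,36,0,0,0,0,0],
    [0,42,0,0,0,0,0],
    [0,48,0,0,0,0,0],
    [0,54,0,0,0,0,0],
    [0,60,0,0,0,0,0],
    [0,60,0,0,0,0,0],
    [0,60,0,0,0,0,0],
    [0,60,0,-40,0,0,0],
    [0,60,0,-90,0,0,0],
    [0,60,0,-90,0,0,0]
  ]
}}

```text
time_s: 6.68
tool_pos: [0.5675, -0.1023, 0.328]
eef_rot: [-0.342, 3.116, -0.002]
contact_force: [-1.0, -0.1, -1.5]
opening: 0.0001
grasp_force: 0.0
```

Run:
```python
from h import *
im,d=arm.grab_frame("side"); cv2.imwrite("pics/side1.png",im[...,::-1]); W=cloud("side",d)
P=W[(d>0)]
a=np.radians(12.5);o=np.array([.6817,-.0763]);ex=np.array([np.cos(a),np.sin(a)]);ey=np.array([-ex[1],ex[0]])
Q=np.c_[(P[:,:2]-o)@ex,(P[:,:2]-o)@ey,P[:,2]]
for z0 in(.08,.13,.18,.2,.22,.23):
    k=(abs(Q[:,2]-z0)<.008)&(abs(Q[:,1])<.09)&(abs(Q[:,0]+.1)<.1); print(z0,k.sum(),np.median(Q[k,0]),Q[k,0].min())
```

```text
0.08 110 -0.007216713572382307 -0.10451374322419114
0.13 46 -0.031161072106325984 -0.13575048101140702
0.18 101 -0.0568669593336204 -0.16626827338750616
0.2 36 -0.16741118112677697 -0.17913790628404344
0.22 497 -0.034134274991310616 -0.19066639849778286
0.23 194 -0.18320504685824862 -0.19162805922615633
```

>>> {"op": "carry_out", "data": {
  "plan": [
    [80,10,55,0,0,0,0],
    [80,20,110,0,0,0,0],
    [80,30,165,0,0,0,0],
    [80,40,220,0,0,0,0],
    [80,50,275,0,0,0,0],
    [80,60,330,30,0,0,0],
    [80,70,384,80,0,0,0],
    [80,70,384,120,0,0,0],
    [80,70,384,130,0,0,0],
    [80,70,384,130,0,0,0],
    [80,70,384,130,0,0,0]
  ]
}}

```text
time_s: 8.1
tool_pos: [0.4152, 0.2578, 0.1952]
eef_rot: [-0.34, 3.121, 0.002]
contact_force: [-1.2, 0.4, 0.5]
opening: 0.0798
grasp_force: 0.0
```

Run:
```python
from h import *
np.set_printoptions(precision=4,suppress=True)
print(arm.observe()["tool_pos"],arm.observe()["eef_rot"])
K,r,t=cam("wrist")
im,d=arm.grab_frame("wrist"); cv2.imwrite("pics/w1.png",im[...,::-1])
rs=arm.silhouettes("wrist","pestle_mid")
v,u=np.mgrid[:420,:560]
x,y=(u-K[0,2])/K[0,0],(v-K[1,2])/K[1,1];th=np.hypot(x,y);k=np.tan(np.minimum(th,1.5))/np.maximum(th,1e-6)
W=(np.stack([x*k*d,y*k*d,d],-1)-t)@r
for q in rs[:2]:
    m=q["region"]&(d>0);P=W[m];print(q["conf"],m.sum())
    for lo,hi in((.09,.11),(.06,.09),(.0,.035)):
        s=P[(P[:,2]>lo)&(P[:,2]<hi)]
        if len(s)>5: print(lo,len(s),np.percentile(s,[2,50,98],axis=0))
for q in arm.recognise("wrist","pestle_mid")[:2]: print(q["conf"],(q["location"]-t)@r)
```

```text
[0.4152 0.2578 0.1952] [-0.3404  3.1211  0.0023]
0.94 2339
0.09 992 [[0.4049 0.2459 0.0926]
 [0.4159 0.2585 0.1049]
 [0.4298 0.2716 0.107 ]]
0.06 219 [[0.4044 0.2447 0.0611]
 [0.4062 0.2559 0.0761]
 [0.4164 0.2711 0.0894]]
0.0 337 [[0.3938 0.2343 0.0008]
 [0.3998 0.2516 0.0317]
 [0.4332 0.2835 0.0348]]
0.49 56
0.06 14 [[0.631  0.4458 0.0603]
 [0.6342 0.4506 0.065 ]
 [0.6374 0.4531 0.0666]]
0.0 27 [[0.6675 0.4688 0.0298]
 [0.6779 0.4737 0.0332]
 [0.6855 0.4769 0.0348]]
0.97 [0.4134 0.2552 0.0633]
```

View pics/w1.png

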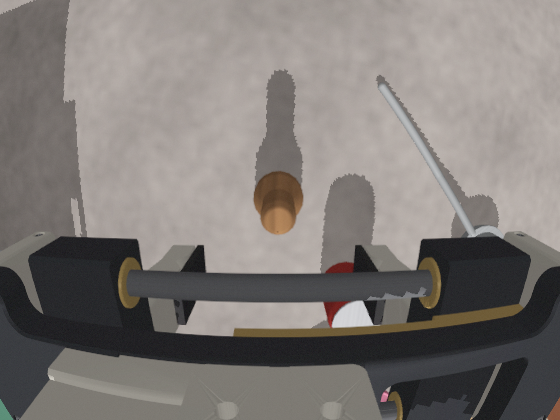

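The wrist view shows the pestle at (278,205), midway between the fingers, with the tin behind it at (345,295) and clear of them. I'll descend and grip.

>>> {"op": "carry_out", "data": {
  "plan": [
    [80,-2,0,40,0,0,0],
    [80,-2,0,80,0,0,0],
    [80,-2,0,115,0,0,0],
    [80,-2,0,133,0,0,0],
    [80,-2,0,136,0,0,0],
    [80,-2,0,136,0,0,0],
    [20,-2,0,136,0,0,0],
    [20,-2,0,136,0,0,0],
    [20,-2,0,136,0,0,0],
    [20,-2,0,136,0,0,0],
    [20,-2,0,136,0,0,0],
    [20,-2,0,136,0,0,0]
  ],
  "squeeze": 25
}}

```text
time_s: 9.75
tool_pos: [0.4159, 0.258, 0.0575]
eef_rot: [0.342, -3.123, 0.0]
contact_force: [-2.2, -0.7, 0.4]
opening: 0.0298
grasp_force: 24.9
```

>>> {"op": "carry_out", "data": {
  "plan": [
    [20,0,0,-40,0,0,0],
    [20,0,0,-90,0,0,0],
    [20,0,0,-140,0,0,0],
    [20,0,0,-190,0,0,0],
    [20,0,-30,-240,0,0,0],
    [20,-10,-80,-280,0,0,0],
    [20,-20,-130,-290,0,0,0],
    [20,-35,-180,-290,0,0,0],
    [20,-50,-230,-290,0,0,0],
    [20,-65,-280,-290,0,0,0],
    [20,-80,-330,-290,0,0,0],
    [20,-97,-370,-290,0,0,0],
    [20,-97,-384,-290,0,0,0],
    [20,-97,-384,-290,0,0,0],
    [20,-97,-384,-290,0,0,0],
    [20,-97,-384,-290,0,0,0]
  ]
}}

```text
time_s: 11.75
tool_pos: [0.5934, -0.0949, 0.348]
eef_rot: [-0.344, 3.122, 0.0]
contact_force: [-1.4, 0.8, -3.1]
opening: 0.0296
grasp_force: 24.9
```

Run:
```python
from h import *
print(arm.observe()["tool_pos"],arm.observe()["grasp_force"])
a,_=arm.grab_frame("side");b,_=arm.grab_frame("scene")
A=cv2.resize(a[120:300,220:420],None,fx=2,fy=2);B=cv2.resize(b[120:300,120:320],None,fx=2,fy=2)
cv2.imwrite("pics/c1.png",np.hstack([A,B])[...,::-1])
```

```text
[ 0.59344754 -0.09487827  0.34795427] 24.916741048218682
```

View pics/c1.png

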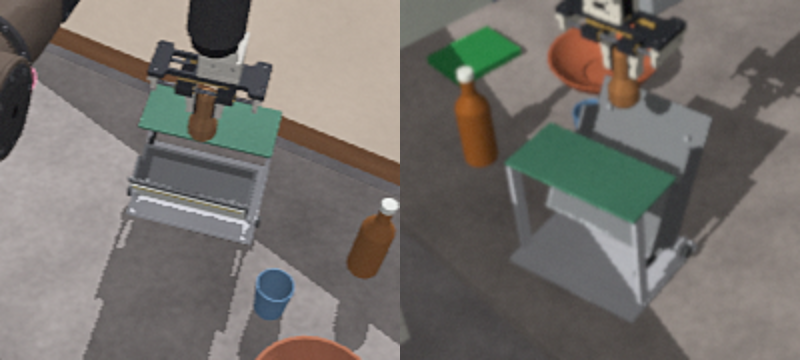

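The crops show the pestle hanging over the open mouth: (203,125) in the left one and (623,90) in the right one. I'll lower it towards the panel's inner face.

>>> {"op": "carry_out", "data": {
  "plan": [
    [20,0,0,35,0,0,0],
    [20,0,0,70,0,0,0],
    [20,0,0,105,0,0,0],
    [20,0,0,130,0,0,0],
    [20,0,0,142,0,0,0],
    [20,0,0,146,0,0,0],
    [20,0,0,149,0,0,0],
    [20,0,0,149,0,0,0]
  ]
}}

```text
time_s: 12.85
tool_pos: [0.5941, -0.0958, 0.1993]
eef_rot: [-0.342, 3.122, -0.0]
contact_force: [-2.0, -0.4, -3.5]
opening: 0.0296
grasp_force: 24.9
```

>>> {"op": "carry_out", "data": {
  "plan": [
    [20,0,0,2,0,0,0],
    [20,0,0,4,0,0,0],
    [20,0,0,6,0,0,0],
    [20,0,0,8,0,0,0],
    [20,0,0,9,0,0,0]
  ]
}}

```text
time_s: 13.48
tool_pos: [0.5937, -0.0959, 0.1893]
eef_rot: [0.342, -3.123, -0.0]
contact_force: [-0.6, -0.0, -2.5]
opening: 0.0299
grasp_force: 24.9
```

>>> {"op": "carry_out", "data": {
  "plan": [
    [20,-2,0,3,0,0,0],
    [20,-4,0,6,0,0,0],
    [20,-6,0,9,0,0,0],
    [20,-8,0,12,0,0,0],
    [20,-9,0,15,0,0,0],
    [20,-9,0,15,0,0,0]
  ]
}}

```text
time_s: 14.22
tool_pos: [0.6024, -0.0939, 0.1742]
eef_rot: [0.342, -3.122, -0.0]
contact_force: [-1.4, -0.3, -3.2]
opening: 0.0296
grasp_force: 24.9
```

>>> {"op": "carry_out", "data": {
  "plan": [
    [65,0,0,0,0,0,0],
    [65,0,0,0,0,0,0],
    [65,0,0,0,0,0,0],
    [65,0,0,0,0,0,0],
    [65,0,0,-20,0,0,0],
    [65,0,0,-50,0,0,0],
    [65,0,0,-90,0,0,0],
    [65,0,0,-140,0,0,0],
    [0,0,0,-170,0,0,0],
    [0,0,0,-170,0,0,0]
  ]
}}

```text
time_s: 15.48
tool_pos: [0.6036, -0.0941, 0.3477]
eef_rot: [-0.342, 3.118, -0.001]
contact_force: [-2.2, 0.4, -1.2]
opening: 0.0501
grasp_force: 0.0
```

Run:
```python
from h import *
np.set_printoptions(precision=4,suppress=True)
print(arm.observe()["tool_pos"],arm.observe()["contact_force"])
a,d=arm.grab_frame("side");b,_=arm.grab_frame("wrist")
for q in arm.recognise("side","pestle_mid")[:2]: print(q["conf"],c2w("side",q["location"]))
A=cv2.resize(a[150:290,240:400],(480,420))
cv2.imwrite("pics/c2.png",np.hstack([A,b[:,120:440]])[...,::-1])
W=cloud("side",d);P=W[d>0];a=np.radians(12.5);o=np.array([.6817,-.0763]);ex=np.array([np.cos(a),np.sin(a)]);ey=np.array([-ex[1],ex[0]])
Q=np.c_[(P[:,:2]-o)@ex,(P[:,:2]-o)@ey,P[:,2]]
for z0 in(.08,.13,.18,.2,.22,.23):
    k=(abs(Q[:,2]-z0)<.008)&(abs(Q[:,1])<.09)&(abs(Q[:,0]+.1)<.1); print(z0,Q[k,0].min())
```

```text
[ 0.6036 -0.0941  0.3477] [-2.2186  0.3587 -1.1583]
0.08 -0.1056187203118646
0.13 -0.13559578507615094
0.18 -0.1660549235596641
0.2 -0.1798109091359289
0.22 -0.19041502380044253
0.23 -0.19158510031499112
```

View pics/c2.png

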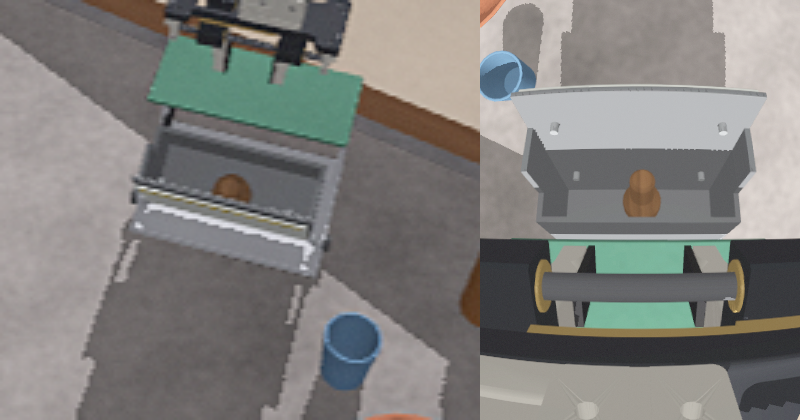

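The wrist half of the picture shows the pestle standing in the tub at about (640,195), and the side camera confirms the bin is fully open. Next I move round to the front to push it shut.

>>> {"op": "carry_out", "data": {
  "plan": [
    [0,50,0,0,0,0,0],
    [0,100,0,0,0,0,0],
    [0,148,0,0,0,0,0],
    [0,148,0,30,0,0,0],
    [0,148,0,75,0,0,0],
    [0,148,0,120,0,0,0],
    [0,148,0,143,0,0,0],
    [0,148,0,143,0,0,0],
    [0,148,0,143,0,0,0]
  ]
}}

```text
time_s: 16.75
tool_pos: [0.4585, -0.1261, 0.2021]
eef_rot: [-0.342, 3.123, -0.001]
contact_force: [-0.8, -1.3, -1.0]
opening: 0.0004
grasp_force: 0.0
```

>>> {"op": "carry_out", "data": {
  "plan": [
    [0,-5,0,0,0,0,0],
    [0,-10,0,0,0,0,0],
    [0,-15,0,0,0,0,0],
    [0,-20,0,0,0,0,0],
    [0,-24,0,0,0,0,0],
    [0,-27,0,0,0,0,0],
    [0,-30,0,0,0,0,0],
    [0,-33,0,0,0,0,0],
    [0,-36,0,0,0,0,0]
  ]
}}

```text
time_s: 17.88
tool_pos: [0.489, -0.1192, 0.2013]
eef_rot: [0.34, -3.114, 0.001]
contact_force: [-21.4, -1.7, 16.5]
opening: 0.0004
grasp_force: 10.1
```

>>> {"op": "carry_out", "data": {
  "plan": [
    [0,3,0,-2,0,0,0],
    [0,3,0,-4,0,0,0]
  ]
}}

```text
time_s: 18.12
tool_pos: [0.488, -0.1191, 0.2045]
eef_rot: [0.34, -3.119, -0.001]
contact_force: [-5.4, -0.8, -5.6]
opening: 0.0002
grasp_force: 2.1
```

>>> {"op": "carry_out", "data": {
  "plan": [
    [0,-2,0,-1,0,0,0],
    [0,-3.5,0,-2,0,0,0],
    [0,-5,0,-3,0,0,0]
  ]
}}

```text
time_s: 18.5
tool_pos: [0.492, -0.1182, 0.2071]
eef_rot: [0.34, -3.116, -0.001]
contact_force: [-8.0, -2.0, -2.4]
opening: 0.0003
grasp_force: 3.6
```

>>> {"op": "carry_out", "data": {
  "plan": [
    [0,-2,0,-1.2,0,0,0],
    [0,-4,0,-2.4,0,0,0],
    [0,-6,0,-3.6,0,0,0],
    [0,-8,0,-4.8,0,0,0]
  ]
}}

```text
time_s: 19.0
tool_pos: [0.5002, -0.1164, 0.2121]
eef_rot: [0.34, -3.117, -0.001]
contact_force: [-8.0, -1.2, -1.6]
opening: 0.0005
grasp_force: 3.2
```

>>> {"op": "carry_out", "data": {
  "plan": [
    [0,-4,0,-2,0,0,0],
    [0,-8,0,-4,0,0,0],
    [0,-12,0,-5.8,0,0,0],
    [0,-16,0,-7.6,0,0,0],
    [0,-20,0,-9.2,0,0,0],
    [0,-24,0,-10.7,0,0,0]
  ]
}}

```text
time_s: 19.75
tool_pos: [0.5251, -0.1111, 0.2241]
eef_rot: [0.341, -3.12, 0.0]
contact_force: [-6.1, 0.6, 3.8]
opening: -0.0001
grasp_force: 2.7
```

>>> {"op": "carry_out", "data": {
  "plan": [
    [0,-4,0,-1.3,0,0,0],
    [0,-8,0,-2.6,0,0,0],
    [0,-12,0,-3.8,0,0,0],
    [0,-16,0,-5,0,0,0],
    [0,-20,0,-6,0,0,0],
    [0,-24,0,-7,0,0,0]
  ]
}}

```text
time_s: 20.5
tool_pos: [0.5504, -0.1054, 0.231]
eef_rot: [-0.342, 3.123, 0.0]
contact_force: [-1.2, -0.5, -0.0]
opening: 0.0004
grasp_force: 0.0
```

>>> {"op": "carry_out", "data": {
  "plan": [
    [0,0,0,0,0,0,0],
    [0,0,0,0,0,0,0],
    [0,0,0,4,0,0,0],
    [0,0,0,6,0,0,0]
  ]
}}

```text
time_s: 21.0
tool_pos: [0.5496, -0.1056, 0.2247]
eef_rot: [0.342, -3.123, -0.0]
contact_force: [-1.4, -0.9, -1.3]
opening: 0.0004
grasp_force: 0.0
```

Run:
```python
from h import *
print(arm.observe()["tool_pos"],arm.observe()["contact_force"])
_,d=arm.grab_frame("side")
W=cloud("side",d);P=W[d>0];a=np.radians(12.5);o=np.array([.6817,-.0763]);ex=np.array([np.cos(a),np.sin(a)]);ey=np.array([-ex[1],ex[0]])
Q=np.c_[(P[:,:2]-o)@ex,(P[:,:2]-o)@ey,P[:,2]]
for z0 in(.08,.13,.18,.2,.22,.245):
    k=(abs(Q[:,2]-z0)<.008)&(abs(Q[:,1])<.09)&(abs(Q[:,0]+.1)<.1); k2=k&(abs(Q[:,1])>.05);print(z0,k.sum(),np.median(Q[k,0]),k2.sum() and np.median(Q[k2,0]))
```

```text
[ 0.54960659 -0.10560275  0.2246677 ] [-1.43962307 -0.93534196 -1.26193241]
0.08 92 -0.06798341078555684 -0.06808103215894201
0.13 98 -0.06847449935618893 -0.06819555396436679
0.18 20 -0.07007038467877919 -0.07032350152958358
0.2 45 -0.06895574410503572 -0.06904926786620835
0.22 38 -0.007368075980738888 -0.006738914558019189
0.245 54 -0.14374718450228588 -0.06923646751728647
```

>>> {"op": "carry_out", "data": {
  "plan": [
    [0,-8,0,0,0,0,0],
    [0,-20,0,0,0,0,0],
    [0,-32,0,0,0,0,0],
    [0,-42,0,0,0,0,0],
    [0,-48,0,0,0,0,0],
    [0,-51,0,0,0,0,0],
    [0,-52,0,0,0,0,0],
    [0,-53,0,0,0,0,0]
  ]
}}

```text
time_s: 22.05
tool_pos: [0.6015, -0.0942, 0.2252]
eef_rot: [-0.342, 3.123, 0.0]
contact_force: [-0.6, -0.3, -1.2]
opening: 0.0003
grasp_force: 0.0
```

>>> {"op": "carry_out", "data": {
  "plan": [
    [0,-1,0,0,0,0,0],
    [0,-2,0,0,0,0,0],
    [0,-3,0,0,0,0,0]
  ]
}}

```text
time_s: 22.42
tool_pos: [0.6046, -0.0935, 0.2251]
eef_rot: [-0.342, 3.123, 0.0]
contact_force: [-0.8, -0.7, -1.3]
opening: 0.0005
grasp_force: 0.0
```

>>> {"op": "carry_out", "data": {
  "plan": [
    [0,-0.5,0,0,0,0,0],
    [0,-1,0,0,0,0,0],
    [0,-1.5,0,0,0,0,0]
  ]
}}

```text
time_s: 22.8
tool_pos: [0.6051, -0.0934, 0.2251]
eef_rot: [0.342, -3.121, 0.0]
contact_force: [-6.9, 0.0, 2.0]
opening: 0.0003
grasp_force: 2.7
```

>>> {"op": "carry_out", "data": {
  "plan": [
    [0,-0.3,0,0,0,0,0],
    [0,-0.5,0,0,0,0,0],
    [0,-0.5,0,0,0,0,0]
  ]
}}

```text
time_s: 23.18
tool_pos: [0.6051, -0.0934, 0.2251]
eef_rot: [0.341, -3.12, 0.0]
contact_force: [-7.4, -0.3, 2.5]
opening: 0.0003
grasp_force: 3.1
```

>>> {"op": "carry_out", "data": {
  "plan": [
    [0,-0.4,0,0,0,0,0],
    [0,-0.8,0,0,0,0,0],
    [0,-0.8,0,0,0,0,0]
  ]
}}

```text
time_s: 23.55
tool_pos: [0.6052, -0.0934, 0.2251]
eef_rot: [0.341, -3.119, 0.0]
contact_force: [-10.4, -0.3, 4.8]
opening: 0.0007
grasp_force: 4.5
```

>>> {"op": "carry_out", "data": {
  "plan": [
    [0,0,0,0,0,0,0],
    [0,0,0,0,0,0,0],
    [0,0,0,0,0,0,0],
    [0,0,0,0,0,0,0],
    [0,0,0,0,0,0,0],
    [0,0,0,0,0,0,0]
  ]
}}

```text
time_s: 24.3
tool_pos: [0.6051, -0.0934, 0.2251]
eef_rot: [0.341, -3.119, 0.0]
contact_force: [-10.4, -0.5, 4.0]
opening: 0.0009
grasp_force: 4.4
```

Run:
```python
from h import *
F=[]
for i in range(8): _,d=arm.grab_frame("side"); F.append(arm.observe()["contact_force"])
print(np.round(F,1),arm.observe()["time_s"])
```

```text
[[ -9.8  -0.5   3.8]
 [-10.3   0.3   4.1]
 [ -9.7  -1.2   3.9]
 [-10.9  -0.4   4.2]
 [-10.   -1.3   3.9]
 [-10.2  -1.2   4.3]
 [-10.8  -0.7   4. ]
 [ -9.7  -1.1   3.9]] 24.7
```

>>> {"op": "carry_out", "data": {
  "plan": [
    [0,2,0,0,0,0,0],
    [0,10,0,0,0,0,0],
    [0,40,0,0,0,0,0],
    [0,80,0,-20,0,0,0],
    [0,100,0,-60,0,0,0],
    [0,100,0,-80,0,0,0],
    [0,100,0,-80,0,0,0],
    [0,100,0,-80,0,0,0]
  ]
}}

```text
time_s: 25.7
tool_pos: [0.5093, -0.1143, 0.304]
eef_rot: [0.342, -3.122, -0.001]
contact_force: [-1.2, -0.2, -1.2]
opening: 0.0004
grasp_force: 0.0
```

Run:
```python
from h import *
a,d=arm.grab_frame("side"); cv2.imwrite("pics/end.png",a[...,::-1])
print(arm.observe()["contact_force"])
W=cloud("side",d);P=W[d>0];a=np.radians(12.5);o=np.array([.6817,-.0763]);ex=np.array([np.cos(a),np.sin(a)]);ey=np.array([-ex[1],ex[0]])
Q=np.c_[(P[:,:2]-o)@ex,(P[:,:2]-o)@ey,P[:,2]]
for z0 in(.08,.13,.18,.235):
    k=(abs(Q[:,2]-z0)<.008)&(abs(Q[:,1])<.09)&(abs(Q[:,0]+.05)<.05);print(z0,k.sum(),np.median(Q[k,0]))
```

```text
[-1.72686518  0.54847416 -1.10373824]
0.08 90 -0.06839832274115541
0.13 117 -0.06869131054853694
0.18 95 -0.06841313328593636
0.235 42 -0.06900649712170534
```

View pics/end.png

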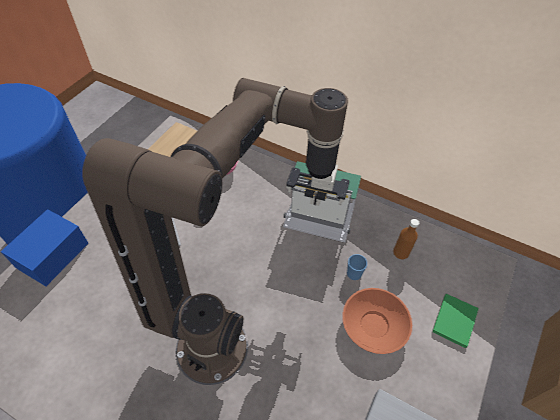

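The bin is shut (plate upright around (320,212)), the gripper is clear of it, and the bystanders in view (mug, oil, dish) are where they started.

```bash
python3 -c "
from rig import arm; print(arm.finish_job())"
```

```text
the job is handed in; nothing more can be done
None
```

The pestle is in the bin, which is shut and was leaned on at about 10–11 N for over a second, and the job is handed in with no verdict shown; one reading early in the closing push was about 27 N at the wrist, so the 25 N limit may have been exceeded.

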